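# Clamp the blue figure in its painting jig

## Task

Two painting jigs stand on the marble. In the one that holds the blue-cloaked figure, slide the loose stop along its rail until its cork pad rests against the figure's plinth, then lock the stop there by turning its black knob a quarter turn clockwise (seen from above), all the way to its end. Leave the figure upright in its place and do not touch the jig with the red figure.

Things in the scene. Friction and masses are not known exactly. Their poses are not given: they have to be found in the camera images.
- blue_stop_top (a point): On the knob's axis at grip height, 84 mm above the table, on the dark steel stop of the blue figure's jig; moves with the stop, does not turn with the knob. z up, x along the rail to the figure. The cork pad's face is 85 mm ahead (+x), 55 to 110 mm short of the plinth at the start. Block 60 x 56 mm, top 32 mm below this point. Loose, it slides with 2 N friction; hold it by the knob to slide it.
- blue_knob (a joint): Turn in rad, clockwise from above: 0 loose, bar in line with the rail, white line to the figure; 1.48 its end, locked, bar across. Starts at 0 to 0.2, stiff (0.2 to 0.3 N m), stays where left; past 60 degrees an eccentric wedges in the rail and the stop holds. Grip: upright black bar 46 long, 14 thick, 32 mm high, centred on the axis, from 17 mm below to 15 mm above point blue_stop_top.
- blue_figure: Loose plaster figure, blue cloak, red front, 138 mm tall, about 0.4 kg, on a dark wooden plinth 60 x 60 x 26 mm. Origin: centre of the plinth's underside, z up, x roughly along the rail, away from the stop. Stands on the jig's board 15 mm above the table, 3 to 8 mm short of a fixed corked jaw at the rail's far end that backs it when pushed.
- red_jig: The other, same jig (board 360 x 100 x 15 mm with rail, stop and knob) with the red-cloaked figure: not to be touched. Origin: centre of the board's underside; x along its rail to its figure, z up.
Mind the look-alikes: they are no part of the job. Of the things that look like the blue_figure, the larger one is meant.

How it is judged:
By the outcome, as a careful person would: the job done as asked, in the order asked, and still so for the second after the job is handed in, with the robot touching nothing.
It also fails if it takes over 38 s, if anything falls off the work surface, if the arm or the gripper's body presses on something with over 40 N, if the wrist force passes 120 N, or if a joint passes its speed limit or range.

## Robot

A 7-joint arm with a two-finger parallel gripper is mounted at the origin on the work surface. World frame = base frame: x ahead of the robot, y to its left, z up, the work surface at z = 0. Lengths are in m, angles in rad, forces in N, time in s.
With the tool pointing down it reaches from about 0.425 to 0.925 m from the base axis. Payload 6.8 kg.
Tool frame: the origin (TCP) lies midway between the tips of the shut fingers; the grasp point (between the pads) lies 19 mm behind it; z points along the fingers, y is the line along which they close (so a half turn about z gives the same grasp; the last joint's range is limited). The gripper opens to 85 mm and grips with 20 to 120 N. Pads are 22 mm wide; open, the fingers measure 114 mm over their backs; the gripper's body (76 mm by 85 mm) begins 54 mm behind the grasp point. The pads swing forward as they close: fully open they stand 13 mm farther back than shut.
Start: joints at [-1.455, 0.477, 0.022, 1.555, -0.011, 1.109, -0.083], TCP at [0.15, 0.658, 0.231] pointing down, gripper open.
Joint ranges: [-2.96, 2.96], [-0.34, 2.1], [-1.41, 1.46], [0.24, 2.44], [-1.37, 4.51], [0.17, 1.92], [-2.96, 2.96]. Speed limits (rad/s): [2.39, 2.39, 3.14, 3.14, 3.14, 3.14, 3.14].

## Interface

Orientations are given as a unit quaternion [w, x, y, z].
In Python, from station import bot, eyes, ticket gives the robot as it stands.
- The arm moves only by the shell command python3 -m crank 'ROWS' [FORCE]. ROWS is text: rows parted by semicolons, each of 7 numbers parted by spaces: the shift along the tool's x, y, z in units of 0.5 m (1.0 is 0.5 m), then the turn, a rotation vector about the tool's x, y, z in units of 180 degrees (1.0 is 180 degrees), then the closure, from 0 (fully open) to 1 (shut). A call has 1 to 20 rows; each row is the pose to reach, as a shift and turn from the pose commanded when the call began, along the tool's axes at that moment, turning the shorter way round; what a row does not reach only later rows make up. A row lasts 1/10 s, in which the tool goes at most 50 mm and 8.59 degrees, less where a joint would pass 70% of its speed; a pose out of reach is approached as far as the arm can. A call with a number of a shift or a turn outside -1 to 1 is refused whole. A call with a gripper value outside its range is refused whole. The fingers move at their own pace and stop on an object; FORCE is the grip in N (left out, the last holds). Time passes only in rows, so rows that repeat a pose let the fingers close. It gives the time, the measured TCP pose, the force, the opening and the grip force at its end, in the units of the state.
- bot.get_obs(): the state, without advancing time (a new reading comes with each control period).
- eyes.read_camera(name): name is "scene" or "top" or "wrist"; returns a dict with "image" (400x640x3 uint8, red, green, blue), "K" (3x3 intrinsics, pixels), "R" (3x3) and "t" (3): a world point X has camera coordinates R X + t. Camera axes: x right, y down, z forward; pixel columns grow to the right and rows downward; lengths in m; the calibration is good to about 2 mm. A picture is of the moment at which its call begins. There is no depth.
- ticket.hand_in(): hands the job in; it is judged then, once.
The state is a dict: "t": time; "q": joint angles; "joint_vel": joint speeds; "joint_torque": joint torques, N m; "eef_pos": TCP position; "tool_rot": TCP orientation; "contact_force": force on the tool from outside, world axes, zero at the start; "torque": the same for the moment, N m; "gripper_width": opening from 0.0 (shut) to 1.0 (fully open); "grasp_force": force on a finger pad.
Only numpy, scipy, OpenCV 4.12 (cv2) and the standard library are available. Lean on these libraries where they do the work, as an engineer would, in place of code of your own. Each camera call takes 0.05 s, during which the arm holds its last target. There are 200 camera calls.

## Working session

There is one attempt and no reset: what is moved stays moved. The work goes in short steps, Python scripts to look and compute and a shell command to move; the robot and the scene stay as the last step left them, time stands still between calls to the robot, and variables do not carry over. Pictures are saved under pics/ and viewed, at most 10 in all, crops included, and the job is handed in when it is done.

```bash
mkdir -p pics; python3 - <<'E'
from station import bot,eyes
import cv2,numpy as np
o=bot.get_obs();print(o['t'],o['eef_pos'],o['tool_rot'],o['gripper_width'])
for n in ['top','scene']:
    c=eyes.read_camera(n);cv2.imwrite(f'pics/{n}0.png',c['image'][:,:,::-1]);np.savez(f'pics/{n}0.npz',**c)
    print(n,c['K'].tolist(),(-c['R'].T@c['t']).round(3))
E
```

```text
0.0 [0.14972476 0.65760246 0.23035758] [-2.86166024e-05  1.11676271e-01  9.93744250e-01 -8.80211153e-04] 0.9967659120092082
top [[384.30987907441016, 0.0, 320.5139899602273], [0.0, 384.30987907441016, 204.55999970092824], [0.0, 0.0, 1.0]] [ 0.58  -0.01   0.895]
scene [[367.46109016343604, 0.0, 326.78090405013575], [0.0, 367.46109016343604, 198.43436357282073], [0.0, 0.0, 1.0]] [1.092 0.361 0.483]
```

View pics/top0.png

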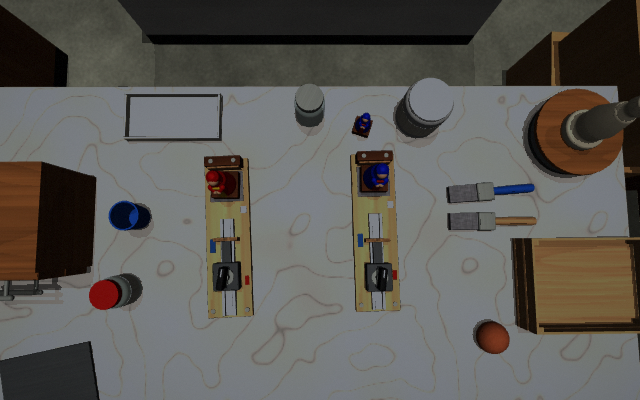

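View pics/scene0.png

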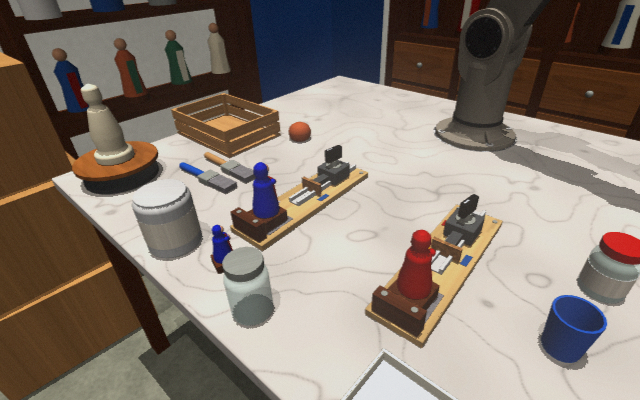

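Candidates: large blue figure in the jig at top (376,178); small blue figure with no jig at (362,124); red figure in its jig at (222,182). The matching knobs are at (378,276) on the blue jig and (226,276) on the red one. I choose the jig at column 376 and its knob at (378,276), and check it in a close crop.

```bash
cat > h.py <<'E'
import numpy as np
def ray(c,uv,z):
    d=c['R'].T@np.linalg.solve(c['K'],[uv[0],uv[1],1.]);o=-c['R'].T@c['t']
    return o+d*(z-o[2])/d[2]
def proj(c,X):
    p=c['K']@(c['R']@np.asarray(X)+c['t']);return p[:2]/p[2]
E
python3 - <<'E'
import numpy as np,cv2
from h import *
c=np.load('pics/top0.npz');im=c['image'][:,:,::-1]
cv2.imwrite('pics/c1.png',cv2.resize(im[140:320,340:410],None,fx=3.3,fy=3.3,interpolation=cv2.INTER_CUBIC))
b=cv2.resize(im[255:300,355:405],None,fx=12,fy=12,interpolation=cv2.INTER_CUBIC);cv2.imwrite('pics/c2.png',b)
print(c['R'].round(3))
for uv in [(378,276),(226,276),(376,178)]: print(ray(c,uv,0.08))
E
```

```text
[[-0.008 -1.     0.015]
 [-0.996  0.007 -0.092]
 [ 0.092 -0.016 -0.996]]
[ 0.50400043 -0.14197871  0.08      ]
[0.50699187 0.17573755 0.08      ]
[ 0.71178801 -0.14220962  0.08      ]
```

View pics/c1.png

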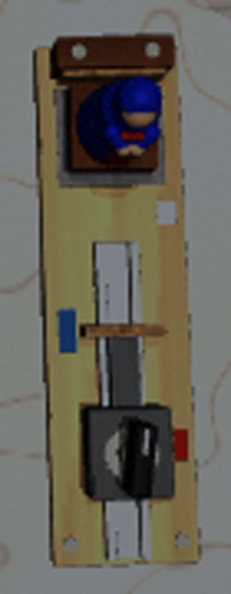

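View pics/c2.png

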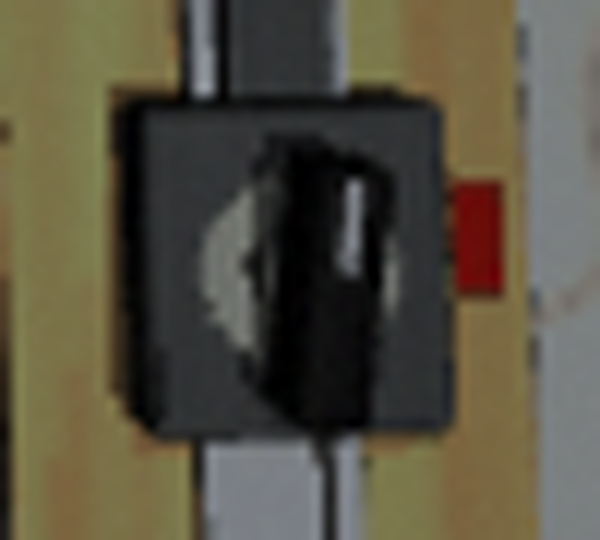

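The crops show the large blue figure with a red front at c1 (120,115). On the stop, the block's top is centred at c2 (297,268), and the bar's top face runs from (362,160) to (345,428), nearly in line with the rail. The cork pad is at c1 (123,330).

```bash
python3 - <<'E'
import numpy as np
from h import *
c=np.load('pics/top0.npz')
A=lambda u,v:((u+.5)/3.3-.5+340,(v+.5)/3.3-.5+140)
B=lambda u,v:((u+.5)/12-.5+355,(v+.5)/12-.5+255)
for p in [(55,565),(199,562),(35,47)]: print('board',ray(c,A(*p),.015).round(4))
print('holes',[ray(c,A(*p),.015).round(4)[:2] for p in [(69,543),(181,541)]])
for p in [(140,103),(440,100),(453,435),(155,437)]: print('block',ray(c,B(*p),.052).round(4))
print('blockc',ray(c,B(297,269),.052))
f,b=ray(c,B(364,160),.099),ray(c,B(346,430),.099);print('bar',f,b,(f+b)/2,np.degrees(np.arctan2(*(f-b)[1::-1])))
print('plinth',[ray(c,A(*p),.041).round(4)[:2] for p in [(72,170),(160,170)]])
print('cork',[ray(c,A(*p),.045).round(4)[:2] for p in [(83,325),(165,325)]])
from station import bot
from scipy.spatial.transform import Rotation as R
w=bot.get_obs()['tool_rot'];print(R.from_quat(np.roll(w,-1)).as_matrix().round(3))
E
```

```text
board [ 0.4211 -0.1021  0.015 ]
board [ 0.4221 -0.2004  0.015 ]
board [ 0.7794 -0.0939  0.015 ]
holes [array([ 0.4357, -0.1119]), array([ 0.4362, -0.1884])]
block [ 0.5293 -0.1214  0.052 ]
block [ 0.5293 -0.176   0.052 ]
block [ 0.4695 -0.1768  0.052 ]
block [ 0.4697 -0.123   0.052 ]
blockc [ 0.4993073  -0.14929083  0.052     ]
bar [ 0.52211005 -0.1534014   0.099     ] [ 0.4766903  -0.14926248  0.099     ] [ 0.49940017 -0.15133194  0.099     ] -5.20675285401774
plinth [array([ 0.6884, -0.1153]), array([ 0.6881, -0.1752])]
cork [array([ 0.5835, -0.1203]), array([ 0.583 , -0.1753])]
[[-0.975  0.222 -0.   ]
 [ 0.222  0.975 -0.002]
 [-0.    -0.002 -1.   ]]
```

```bash
python3 -m crank '-0.94 -0.524 0 0 0 -0.042 0;-0.94 -0.524 0 0 0 -0.042 0;-0.94 -0.524 0 0 0 -0.042 0;-0.94 -0.524 0 0 0 -0.042 0;-0.94 -0.524 0 0 0 -0.042 0;-0.94 -0.524 0 0 0 -0.042 0;-0.94 -0.524 0 0 0 -0.042 0;-0.94 -0.524 0 0 0 -0.042 0;-0.94 -0.524 0 0 0 -0.042 0;-0.94 -0.524 0 0 0 -0.042 0;-0.94 -0.524 0 0 0 -0.042 0;-0.94 -0.524 0 0 0 -0.042 0;-0.94 -0.524 0 0 0 -0.042 0;-0.94 -0.524 0 0 0 -0.042 0'
cat > to.py <<'E'
import sys,numpy as np
from station import bot
from scipy.spatial.transform import Rotation as R
o=bot.get_obs();M=R.from_quat(np.roll(o['tool_rot'],-1)).as_matrix()
g=np.array([float(a) for a in sys.argv[1:4]])
print('t',o['t'],'pos',o['eef_pos'].round(4) if hasattr(o['eef_pos'],'round') else o['eef_pos'],'q',np.round(o['q'],2),'ytool yaw',np.degrees(np.arctan2(M[1,1],M[0,1])),'z',M[:,2].round(3))
print('units',(M.T@(g-o['eef_pos'])/.5).round(4))
E
python3 to.py .4993 -.150 .20
```

```text
t: 1.5
eef_pos: [0.5486, 0.2998, 0.2309]
tool_rot: [-0.001, 0.045, 0.999, 0.0]
contact_force: [0.0, 0.7, 0.3]
gripper_width: 0.999
grasp_force: 0.0
t 1.5 pos [0.5486 0.2998 0.2309] q [-0.72  0.4   0.16  1.69 -0.07  1.06  0.94] ytool yaw 84.85616995575687 z [-0.001  0.    -1.   ]
units [ 0.0175 -0.9049  0.0615]
```

```bash
python3 -m crank '0.0175 -0.905 0 0 0 0 0;0.0175 -0.905 0 0 0 0 0;0.0175 -0.905 0 0 0 0 0;0.0175 -0.905 0 0 0 0 0;0.0175 -0.905 0 0 0 0 0;0.0175 -0.905 0 0 0 0 0;0.0175 -0.905 0 0 0 0 0;0.0175 -0.905 0 0 0 0 0;0.0175 -0.905 0 0 0 0 0;0.0175 -0.905 0 0 0 0 0;0.0175 -0.905 0 0 0 0 0;0.0175 -0.905 0 0 0 0 0;0.0175 -0.905 0 0 0 0 0'
python3 to.py .4993 -.150 .065
python3 - <<'E'
from station import eyes
import cv2,numpy as np
from h import *
c=eyes.read_camera('wrist');np.savez('pics/w1.npz',**c);im=c['image'][:,:,::-1].copy()
for X in [(.4993,-.15,.099),(.4993,-.15,.052),(.5222,-.152,.099),(.4764,-.148,.099)]:print(proj(c,X))
cv2.imwrite('pics/w1.png',im)
E
```

```text
t: 2.8
eef_pos: [0.5002, -0.1488, 0.2312]
tool_rot: [-0.0, 0.044, 0.999, 0.0]
contact_force: [-0.4, 0.1, -0.2]
gripper_width: 1.0
grasp_force: 0.0
t 2.8 pos [ 0.5002 -0.1488  0.2312] q [-0.14  0.23  0.37  1.94 -0.1   0.99  1.75] ytool yaw 84.97965071409195 z [-0.     0.001 -1.   ]
units [ 0.0016 -0.0028  0.3323]
[322.1082801  191.88861855]
[322.18002988 180.52975915]
[322.13289375 213.49808629]
[322.08240266 169.16961377]
```

View pics/w1.png

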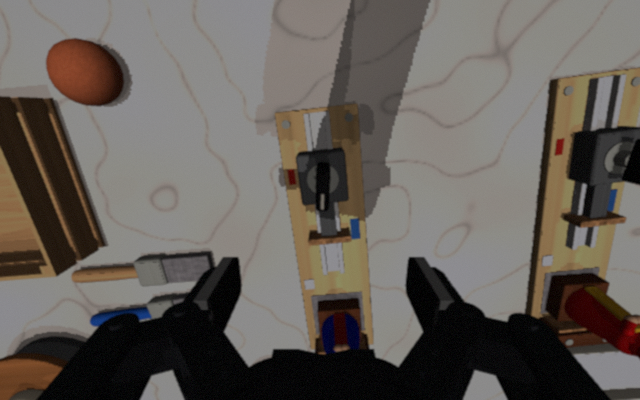

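```bash
python3 -m crank '0.0016 -0.0028 0.1 0 0 0 0;0.0016 -0.0028 0.2 0 0 0 0;0.0016 -0.0028 0.3 0 0 0 0.3;0.0016 -0.0028 0.336 0 0 0 0.3;0.0016 -0.0028 0.336 0 0 0 0.3;0.0016 -0.0028 0.336 0 0 0 0.3;0.0016 -0.0028 0.336 0 0 0 1;0.0016 -0.0028 0.336 0 0 0 1;0.0016 -0.0028 0.336 0 0 0 1;0.0016 -0.0028 0.336 0 0 0 1;0.0016 -0.0028 0.336 0 0 0 1;0.0016 -0.0028 0.336 0 0 0 1;0.0016 -0.0028 0.336 0 0 0 1;0.0016 -0.0028 0.336 0 0 0 1' 80
python3 to.py .597 -.1476 .063
```

```text
t: 4.25
eef_pos: [0.5003, -0.1498, 0.0648]
tool_rot: [0.001, 0.045, 0.999, 0.002]
contact_force: [-0.6, 8.8, 9.1]
gripper_width: 0.149
grasp_force: 77.8
t 4.25 pos [ 0.5003 -0.1498  0.0648] q [-0.06  0.47  0.3   2.07 -0.24  0.63  1.87] ytool yaw 84.83185273474466 z [ 0.002  0.004 -1.   ]
units [-0.1922  0.0217  0.0041]
```

```bash
python3 -m crank '-0.03 0.0034 0 0 0 0 1;-0.06 0.0068 0 0 0 0 1;-0.09 0.0102 0 0 0 0 1;-0.12 0.0136 0 0 0 0 1;-0.15 0.017 0 0 0 0 1;-0.17 0.0193 0 0 0 0 1;-0.18 0.0204 0 0 0 0 1;-0.186 0.0211 0 0 0 0 1;-0.186 0.0211 0 0 0 0 1;-0.186 0.0211 0 0 0 0 1'
python3 to.py .607 -.1474 .063
python3 - <<'E'
from station import eyes
import cv2,numpy as np
c=eyes.read_camera('scene');np.savez('pics/s2.npz',**c);d=eyes.read_camera('top');np.savez('pics/t2.npz',**d)
a=cv2.resize(c['image'][140:260,220:380],(800,600),interpolation=3)[:,:,::-1];cv2.imwrite('pics/s2.png',a)
E
```

```text
t: 5.25
eef_pos: [0.5941, -0.1478, 0.0648]
tool_rot: [0.001, 0.045, 0.999, 0.002]
contact_force: [0.3, 6.5, 6.6]
gripper_width: 0.153
grasp_force: 78.1
t 5.25 pos [ 0.5941 -0.1478  0.0648] q [-0.08  0.59  0.3   1.85 -0.25  0.73  1.84] ytool yaw 84.83110018345283 z [ 0.003  0.003 -1.   ]
units [-0.0255  0.0032  0.0038]
```

View pics/s2.png

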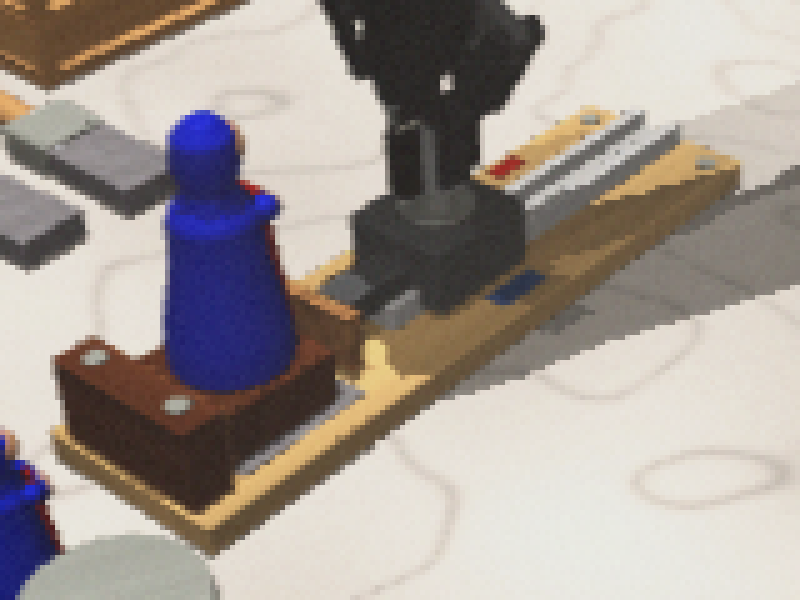

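The scene crop shows the stop held upright, with the cork pad at (330,320) and a gap of about 10 mm to the plinth face at (310,370). I'll creep on and watch the force.

```bash
python3 -m crank '-0.004 0.0004 0 0 0 0 1;-0.008 0.0009 0 0 0 0 1;-0.012 0.0014 0 0 0 0 1;-0.016 0.0018 0 0 0 0 1;-0.016 0.0018 0 0 0 0 1' | egrep 'pos|contact'
for i in 1 2; do python3 -m crank '-0.002 0.0002 0 0 0 0 1;-0.004 0.0004 0 0 0 0 1;-0.004 0.0004 0 0 0 0 1' | egrep 'pos|contact'; done
```

```text
eef_pos: [0.6017, -0.1477, 0.0649]
contact_force: [-1.5, 6.6, 7.1]
eef_pos: [0.6035, -0.1477, 0.0649]
contact_force: [-1.7, 6.8, 7.5]
eef_pos: [0.6052, -0.1476, 0.0649]
contact_force: [-2.7, 6.2, 8.9]
```

```bash

python3 -m crank '-0.002 0.0002 0 0 0 0 1;-0.004 0.0004 0 0 0 0 1;-0.004 0.0004 0 0 0 0 1' | egrep 'pos|contact'
python3 -m crank '-0.002 0.0002 0 0 0 0 1;-0.004 0.0004 0 0 0 0 1;-0.004 0.0004 0 0 0 0 1' | egrep 'pos|contact'
python3 - <<'E'
from station import eyes
import cv2,numpy as np
c=eyes.read_camera('scene')
a=cv2.resize(c['image'][155:245,220:340],(800,600),interpolation=3)[:,:,::-1];cv2.imwrite('pics/s3.png',a)
E
```

```text
eef_pos: [0.6069, -0.1476, 0.0649]
contact_force: [-2.9, 7.0, 9.7]
eef_pos: [0.6086, -0.1476, 0.0649]
contact_force: [-4.4, 7.3, 10.6]
```

View pics/s3.png

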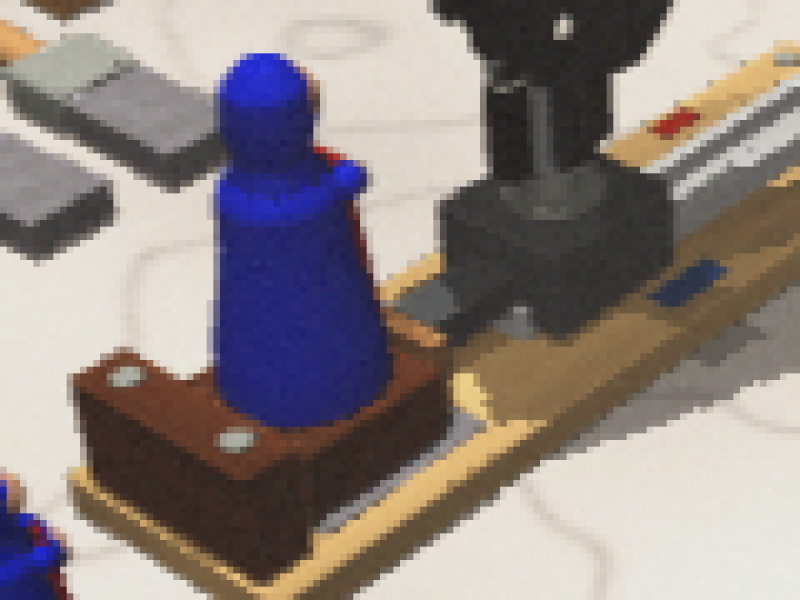

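The pad now meets the plinth at about (440,345) and the figure stands upright. I keep creeping until the jaw backs it.

```bash

for i in 1 2 3; do python3 -m crank '-0.002 0.0002 0 0 0 0 1;-0.003 0.0003 0 0 0 0 1;-0.003 0.0003 0 0 0 0 1' | egrep 'pos|contact'; done
```

```text
eef_pos: [0.6091, -0.1476, 0.0648]
contact_force: [-6.9, 7.4, 13.7]
eef_pos: [0.6091, -0.1476, 0.0647]
contact_force: [-12.3, 8.7, 17.6]
eef_pos: [0.6092, -0.1476, 0.0647]
contact_force: [-16.0, 7.6, 21.3]
```

```bash

python3 -m crank '0 0 0 0 0 0.035 1;0 0 0 0 0 0.07 1;0 0 0 0 0 0.105 1;0 0 0 0 0 0.14 1;0 0 0 0 0 0.175 1;0 0 0 0 0 0.21 1;0 0 0 0 0 0.245 1;0 0 0 0 0 0.28 1;0 0 0 0 0 0.315 1;0 0 0 0 0 0.35 1;0 0 0 0 0 0.385 1;0 0 0 0 0 0.41 1;0 0 0 0 0 0.41 1;0 0 0 0 0 0.41 1'
python3 to.py 0.609 -.1476 .065; python3 -c "
from station import bot;print(bot.get_obs()['torque'])"
```

```text
t: 9.4
eef_pos: [0.6073, -0.1499, 0.0647]
tool_rot: [-0.005, 0.637, 0.771, -0.001]
contact_force: [-20.7, 4.6, 25.3]
gripper_width: 0.15
grasp_force: 79.9
t 9.4 pos [ 0.6073 -0.1499  0.0647] q [-0.3   0.69  0.64  1.83 -0.55  0.82  0.8 ] ytool yaw 10.83369549480254 z [-0.01   0.005 -1.   ]
units [ 0.0038  0.0041 -0.0007]
[ 1.1976665   4.39206019 -0.05155007]
```

```bash

for i in 1 2 3 4; do python3 -m crank '0 0 0 0 0 0.006 1;0 0 0 0 0 0.012 1;0 0 0 0 0 0.012 1' | egrep contact;python3 to.py 0.609 -.1476 .065|head -1; python3 -c "
from station import bot;print(bot.get_obs()['torque'])"; done
```

```text
contact_force: [-20.3, 4.7, 26.2]
t 9.7 pos [ 0.6072 -0.1499  0.0647] q [-0.31  0.69  0.64  1.83 -0.55  0.82  0.77] ytool yaw 8.692703530752274 z [-0.01   0.005 -1.   ]
[1.22619212 4.43805869 0.14186566]
contact_force: [-20.8, 4.1, 25.5]
t 10.0 pos [ 0.6072 -0.1499  0.0647] q [-0.32  0.69  0.65  1.83 -0.56  0.83  0.74] ytool yaw 6.526489894069538 z [-0.01   0.005 -1.   ]
[1.23283238 4.44072359 0.15966263]
contact_force: [-22.2, 5.6, 26.6]
t 10.3 pos [ 0.6071 -0.1499  0.0647] q [-0.32  0.7   0.66  1.83 -0.57  0.83  0.71] ytool yaw 4.469222779108879 z [-0.01   0.005 -1.   ]
[1.22370887 4.51630279 0.76650474]
contact_force: [-22.2, 3.4, 26.5]
t 10.6 pos [ 0.6071 -0.1499  0.0647] q [-0.33  0.7   0.67  1.83 -0.58  0.83  0.68] ytool yaw 2.4301552446170027 z [-0.011  0.005 -1.   ]
[1.18037247 4.76335014 1.45576184]
```

```bash

python3 -m crank '0 -0.002 -0.002 0 0 -0.006 1;0 -0.004 -0.003 0 0 -0.009 1;0 -0.004 -0.003 0 0 -0.009 1' |egrep 'pos|contact'
python3 -m crank '0 0 0 0 0 0 0.5;0 0 0 0 0 0 0.5;0 0 0 0 0 0 0.5;0 0 0 0 0 0 0.5;0 0 0 0 0 0 0.5;0 0 0 0 0 0 0.5'
python3 -m crank '0 0 -0.03 0 0 0 0.5;0 0 -0.06 0 0 0 0.5;0 0 -0.12 0 0 0 0.5;0 0 -0.2 0 0 0 0.5;0 0 -0.3 0 0 0 0.5;0 0 -0.3 0 0 0 0.5;0 0 -0.3 0 0 0 0.5'
python3 to.py 0.5 -.15 .25
python3 - <<'E'
from station import eyes
import cv2,numpy as np
for n in ['scene','wrist']:
    c=eyes.read_camera(n);np.savez(f'pics/{n}4.npz',**c)
    im=c['image'][:,:,::-1]
    cv2.imwrite(f'pics/{n}4.png',cv2.resize(im[150:240,220:340],(800,600),interpolation=3) if n=='scene' else im)
E
```

```text
eef_pos: [0.6069, -0.1498, 0.0648]
contact_force: [-12.0, 2.0, 7.8]
t: 11.5
eef_pos: [0.6111, -0.1506, 0.0648]
tool_rot: [0.0, 0.683, 0.731, 0.0]
contact_force: [-0.2, 0.2, -0.0]
gripper_width: 0.5
grasp_force: 0.0
t: 12.2
eef_pos: [0.6119, -0.151, 0.2174]
tool_rot: [0.002, 0.683, 0.731, 0.001]
contact_force: [0.6, 0.4, -0.9]
gripper_width: 0.497
grasp_force: 0.0
t 12.2 pos [ 0.6119 -0.151   0.2174] q [-0.43  0.52  0.81  1.73 -0.42  1.07  0.59] ytool yaw 3.9048518461063995 z [ 0.004  0.    -1.   ]
units [ 0.0172 -0.2228 -0.0662]
```

View pics/scene4.png

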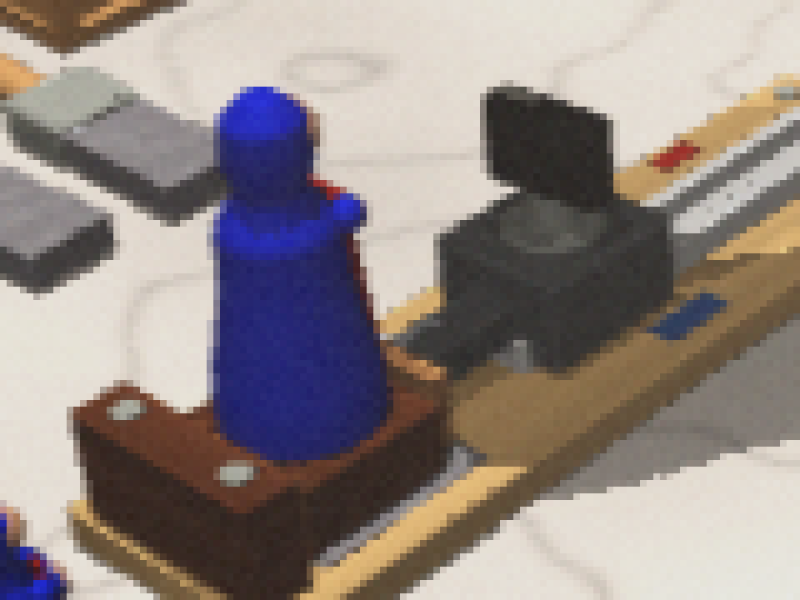

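View pics/wrist4.png

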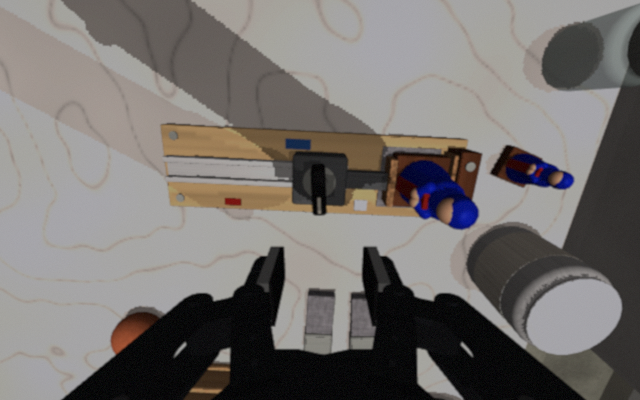

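The scene crop shows the figure upright and the bar across, and the wrist view agrees (bar at (320,188), pad at (388,180)). One last close crop to check the pad contact.

```bash
python3 - <<'E'
import cv2,numpy as np
c=np.load('pics/wrist4.npz');cv2.imwrite('pics/z.png',cv2.convertScaleAbs(cv2.resize(c['image'][140:220,290:395,::-1],None,fx=7,fy=7,interpolation=3),alpha=2))
E
```

```text
(no output)
```

View pics/z.png

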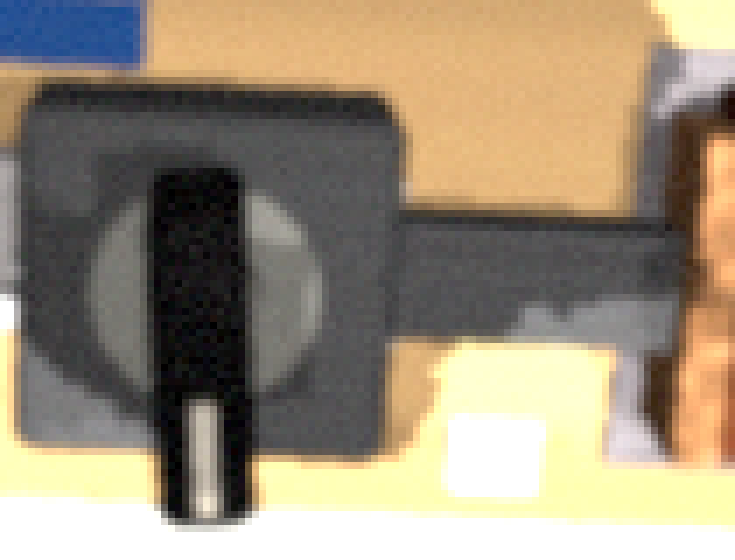

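The crop shows the bar across the rail with its white line at (203,460), pointing to the -y side, so the knob has turned clockwise. The cork at (700,200) meets the plinth. Handing in.

```bash
python3 -c "
from station import ticket;print(ticket.hand_in())"
```

```text
the job is handed in; nothing more can be done
None
```

I slid the blue figure's stop until its pad pressed the plinth back against the fixed jaw, a few mm, then turned the knob clockwise until the torque rose at its end. In the last views the figure is upright and the bar lies across the rail; the red jig was left alone, and I handed the job in at about 12 s.

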